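# Pump up the sensor test line and shut it off

## Robot

A 7-joint arm with a two-finger parallel gripper is mounted at the origin on the work surface. World frame = base frame: x ahead of the robot, y to its left, z up, the work surface at z = 0. Lengths are in m, angles in rad, forces in N, time in s.
With the tool pointing down it reaches from about 0.425 to 0.875 m from the base axis. Payload 4.7 kg.
Tool frame: the origin (TCP) lies midway between the tips of the shut fingers; the grasp point (between the pads) lies arm.grasp_offset behind it (arm.grasp_offset is the distance from the TCP to the grasp point, in m); z points along the fingers, y is the line along which they close (so a half turn about z gives the same grasp; the last joint's range is limited). The gripper opens to 87 mm and grips with 3 to 60 N. Pads are 19 mm wide; open, the fingers measure 117 mm over their backs; the gripper's body (75 mm by 190 mm) begins 51 mm behind the grasp point.
Start: joints at [1.26, 0.321, -0.07, 1.45, 0.023, 1.371, -0.057], TCP at [0.207, -0.616, 0.223] pointing down, gripper open.
Joint ranges: [-2.86, 2.86], [-0.3, 2.09], [-1.38, 1.24], [0.06, 2.45], [-1.56, 4.7], [0.09, 2.05], [-2.69, 2.69]. Speed limits (rad/s): [2.57, 2.57, 3.14, 3.14, 3.14, 3.14, 3.14].

## Interface

Orientations are given as [roll, pitch, yaw] about the fixed x, y, z axes, in that order (R = Rz(yaw) Ry(pitch) Rx(roll)).
In Python, from workcell import arm, imaging, ticket gives the robot as it stands. The module is installed in compiled form; this text tells all that it offers.
- The arm moves only by the shell command python3 -m creep 'ROWS' [OPENING]. ROWS is a JSON object of lists of equal length, an entry for each row: "dp": the shift along the tool's x, y, z in m, a list of three; "twist": the turn about the tool's z in units of 8 degrees (1.0 is 8 degrees). A call has 1 to 5 rows; each row shifts and turns the commanded pose from where the row before left it, along the tool's axes as they then stand; what a row does not reach is not made up. A row lasts 1/10 s, in which the tool goes at most 50 mm and 8.59 degrees, less where a joint would pass 70% of its speed; a pose out of reach is approached as far as the arm can. A call is refused whole if a number of a shift passes 0.05 or a number of a turn 1, either way. A call with a gripper value outside its range is refused whole. OPENING is the closure, from 0 (fully open) to 1 (shut), set as the call begins (- or left out, the last holds). The fingers move at their own pace and stop on an object; the grip force is fixed at half the most. Time passes only in rows, so rows that do not move let the fingers close. It gives the time, the measured TCP pose, the force, the opening and the grip force at its end, in the units of the state.
- arm.get_state(): the state, without advancing time (a new reading comes with each control period).
- imaging.read_camera(name): name is "scene" or "top" or "wrist"; returns the picture (420x560x3 uint8, red, green, blue); there is no depth.
- imaging.camera_params(name): a dict with "mtx" (3x3 intrinsics, pixels), "xyz" and "rotation" of the camera in the world; the wrist camera has in their place "tool_from_camera" (4x4, takes a point from camera to tool coordinates, whose origin is the TCP and whose axes are the flange's). Camera axes: x right, y down, z forward; pixel columns grow to the right and rows downward; lengths in m; the calibration is good to about 2 mm. A picture is of the moment at which its call begins: read the wrist's pose just before it. camera_params takes no time and is no camera call.
- ticket.hand_in(): hands the job in; it is judged then, once.
The state is a dict: "time_s": time; "joint_pos": joint angles; "joint_vel": joint speeds; "effort": joint torques, N m; "tool_pos": TCP position; "tcp_rot": TCP orientation; "contact_force": force on the tool from outside, world axes, zero at the start; "ft_torque": the same for the moment, N m; "gripper_width": opening from 0.0 (shut) to 1.0 (fully open); "finger_force": force on a finger pad.
Only numpy, scipy, OpenCV 4.12 (cv2) and the standard library are available. Lean on these libraries where they do the work, as an engineer would, in place of code of your own. Each camera call takes 0.05 s, during which the arm holds its last target. There are 200 camera calls.

## Task

Pump the hand pump's spring plunger up and down with your fingertips until the steel indicator pin stands fully out of its collar. Then push the valve lever all the way over to its other side to shut the line in, and leave the plunger fully up. Only press and push: do not touch the indicator pin, and do not pick up or shift anything else on the bench.

Things in the scene. Friction and masses are not known exactly. Their poses are not given: they have to be found in the camera images.
- pump: Pressure-test unit fixed to the bench: plate 160 x 260 x 12 mm. Origin: centre of its underside; z up, long side along y. On it, in mm: pump barrel, 44 across, top at z 95, at x 0, y +80; grey gauge block 45 x 40 with a steel collar, 26 across, top at z 75, at x 0, y -5; brass valve block 55 x 40, top at z 44, at x +20, y -85, with the lever.
- plunger_top (a point): Centre of the flat top of the plunger's black cap (round, 48 mm across, 16 mm thick), 145 mm above the bench when up. It moves with the plunger.
- plunger (a joint): How far the plunger is pressed, m: 0 up, 0.030 fully down on its stop. A spring brings it back when let go; pressing takes about 6 N at first, 13 N at the bottom. A downstroke raises the pin by about 0.16 of its travel (a full stroke nearly 5 mm; a slammed one less); the upstroke leaves the pin where it is.
- pin: The indicator pin, a bare upright steel rod 12 mm across that rises out of the middle of the collar. Origin: centre of its top end: 77 mm above the bench when down, 107 mm when fully out against its stop (it then shows 32 mm above the collar). It starts 0 to 8 mm up. Pumping on at the stop does no harm.
- lever_ball (a point): Centre of the black ball (24 mm across) at the end of the valve lever, a steel rod 10 mm thick; 75 mm from the lever's pivot. It moves with the lever.
- valve (a joint): Valve lever angle, rad: 0 = open, leaning 0.5 from upright to the plate's -x (robot's side); 1.0 = shut, on its stop, leaning 0.5 to the plate's +x. Starts between 0 and 0.2. Pivot at x +20, y -85, z 50 mm in the plate's frame, axis along its y. Stays where it is left; about 2 N at the ball moves it.
- sensor: Loose black pressure sensor, 52 x 26 x 36 mm high with its upright 12 mm port, lying on the plate; leave alone. Origin: centre of the underside of its main block.
- fitting: Loose brass fitting, 22 mm across, 32 mm high, standing on the plate; leave alone. Origin: centre of its underside.
- multimeter: Loose grey multimeter lying on the bench, 180 x 85 x 35 mm, long along its x; leave alone. Origin: centre of its underside.
- screwdriver: Loose screwdriver, 200 mm long along its x, handle 26 mm thick; leave alone. Origin: under its middle, at bench level.
- solder_spool: Loose spool of solder standing on end, 56 mm across, 41 mm high; leave alone. Origin: centre of its underside.
- screw_jar: Loose clear jar with a steel cap, 60 mm across, 70 mm high; leave alone. Origin: centre of its underside.
- flux_bottle: Loose white bottle, 50 mm across, 120 mm high; leave alone. Origin: centre of its underside.

How it is judged:
On the way, in this order (a step that is already met when the one before it is completed fails the run):
1. the indicator pin is pumped fully out (z of pin in the frame of pump above 0.1045 m), for 0.2 s.
2. the valve lever is pushed right over (value of joint valve above 0.88 rad), for 0.2 s.
At the end, for the whole second after the job is handed in: The indicator pin stands fully out (at least 27.5 of its 30 mm), the valve lever is over at its shut side (at least 0.88 of 1.0 rad), and the plunger is back up (within 3 mm) (z of pin in the frame of pump above 0.1045 m and value of joint valve above 0.88 rad and value of joint plunger below 0.003 m); the robot touches nothing.
It fails at once if the indicator pin is touched by the robot (contact force between any of the fingers, the arm and pin above 1 N).
It fails at once if a loose thing is lifted, carried or shifted by more than 25 mm (distance of any of sensor, fitting, multimeter, screwdriver, solder_spool, screw_jar, flux_bottle from where it was at the start of the episode above 0.025 m).
It fails at once if a loose standing thing is knocked over (angle between any of fitting, solder_spool, screw_jar, flux_bottle's own z axis and vertical above 0.6 rad).
It also fails if it takes over 58 s, if anything falls off the work surface, if the arm or the gripper's body presses on something with over 40 N, if the wrist force passes 120 N, or if a joint passes its speed limit or range.

## Working session

There is one attempt and no reset: what is moved stays moved. The work goes in short steps, Python scripts to look and compute and a shell command to move; the robot and the scene stay as the last step left them, time stands still between calls to the robot, and variables do not carry over. Pictures are saved under pics/ and viewed, at most 10 in all, crops included, and the job is handed in when it is done.

```bash
mkdir -p pics; python3 - <<'E'
from workcell import arm, imaging
import cv2
s=arm.get_state();print(s['tool_pos'],s['tcp_rot'],s['gripper_width'],s['time_s'],arm.grasp_offset)
for n in ('scene','top'):
    cv2.imwrite(f'pics/{n}0.png',imaging.read_camera(n)[:,:,::-1])
    print(n,imaging.camera_params(n))
E
```

```text
[ 0.20723487 -0.61550571  0.22148375] [-3.13973577e+00  9.33413989e-05  3.24854329e-01] 0.9982849698818711 0.0 0.0187
scene {'mtx': array([[465.85879711,   0.        , 283.67721492],
       [  0.        , 465.85879711, 208.51815108],
       [  0.        ,   0.        ,   1.        ]]), 'xyz': array([ 1.13424237, -0.4529759 ,  1.01868337]), 'rotation': array([-2.46570149, -0.01103454,  0.84966226])}
top {'mtx': array([[462.79719299,   0.        , 278.60126115],
       [  0.        , 462.79719299, 208.1850115 ],
       [  0.        ,   0.        ,   1.        ]]), 'xyz': array([0.33949772, 0.01183588, 1.36868664]), 'rotation': array([-2.93924990e+00,  2.86223437e-03, -1.59133348e+00])}
```

View pics/scene0.png

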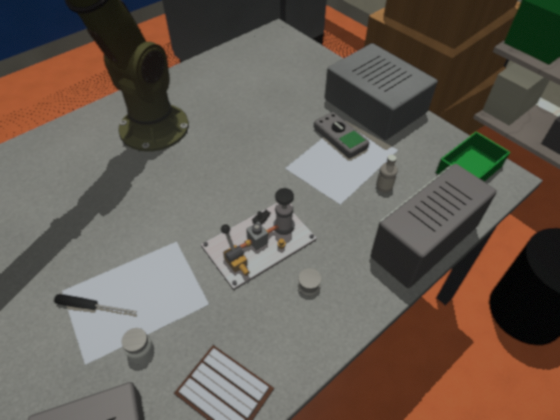

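View pics/top0.png

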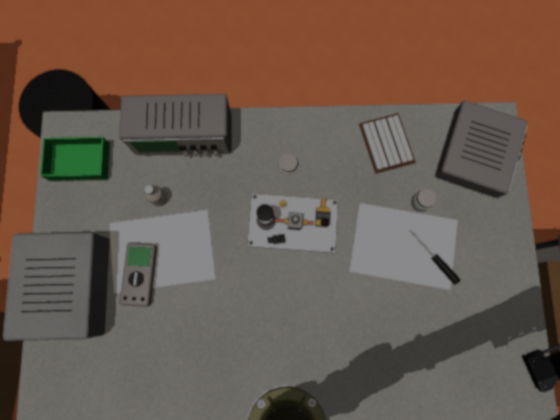

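The top view shows the pump plate at about (293,222), with the plunger at (265,213), the gauge at (296,220) and the lever ball at about (324,221). I'll enlarge both views.

```bash
python3 - <<'E'
import cv2,numpy as np
a=cv2.imread('pics/top0.png')[185:260,240:345];b=cv2.imread('pics/scene0.png')[180:290,195:325]
f=lambda c,k:cv2.resize(cv2.convertScaleAbs(c,alpha=1.4),None,fx=k,fy=k,interpolation=cv2.INTER_CUBIC)
cv2.imwrite('pics/topc.png',f(a,7));cv2.imwrite('pics/scenec.png',f(b,5))
E
```

```text
(no output)
```

View pics/topc.png

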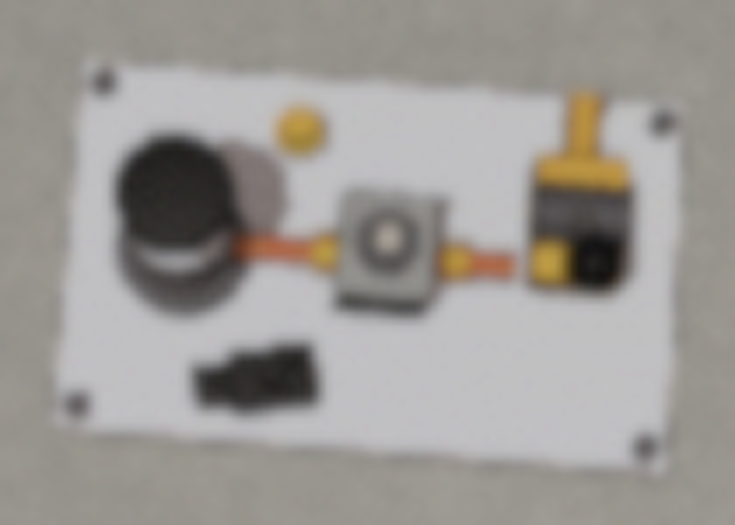

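View pics/scenec.png

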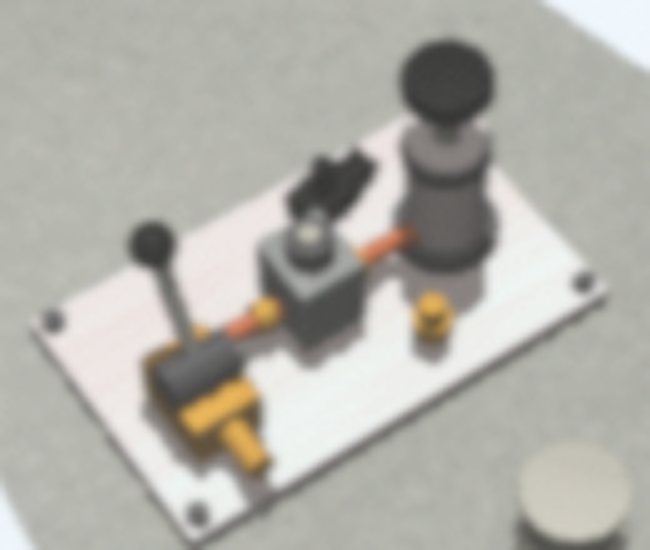

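The top crop shows the plate screws at (103,82), (662,123), (77,404) and (645,448), the cap at (175,190), the pin at (387,238) and the ball at (596,259). In the scene crop the cap is at (447,78), the ball at (152,244) and the pin at (310,232). I'll triangulate from these.

```bash
cat > h.py <<'E'
import numpy as np
from scipy.spatial.transform import Rotation as Ro
from workcell import arm, imaging
def ray(n,px):
    p=imaging.camera_params(n);d=np.linalg.inv(p['mtx'])@[*px,1]
    return p['xyz'],Ro.from_euler('xyz',p['rotation']).as_matrix()@d
def atz(n,px,z):
    o,d=ray(n,px);return o+d*(z-o[2])/d[2]
def tri(*a):
    A=0;b=0
    for n,px in a:
        o,d=ray(n,px);d=d/np.linalg.norm(d);P=np.eye(3)-np.outer(d,d);A=A+P;b=b+P@o
    return np.linalg.solve(A,b)
T=lambda u,v:('top',(u/7+240-.43,v/7+185-.43))
S=lambda u,v:('scene',(u/5+195-.4,v/5+180-.4))
E
python3 - <<'E'
from h import *
np.set_printoptions(precision=4,suppress=True)
tc=[(103,82),(662,123),(77,404),(645,448)];sc=[(583,283),(197,515),None,(52,320)]
W=np.array([atz(*T(*c),.013) for c in tc]);print(W)
for c in sc:
    if c: print('s',atz(*S(*c),.013))
c=W.mean(0);ey=(W[0]-W[1]+W[2]-W[3])[:2];ex=(W[0]-W[2]+W[1]-W[3])[:2]
yaw=np.arctan2(-ey[0],ey[1]);print(c,yaw,np.arctan2(ex[1],ex[0]))
R=np.array([[np.cos(yaw),-np.sin(yaw)],[np.sin(yaw),np.cos(yaw)]])
for n,p in dict(plunger=(0,.08),pin=(0,-.005),valve=(.02,-.085)).items(): print(n,c[:2]+R@p)
cap=atz(*T(175,190),.145);print('cap top',cap,'scene',atz(*S(447,78),.145),tri(T(175,190),S(447,78)))
print('pin',tri(T(387,238),S(310,232)))
b=tri(T(596,259),S(152,244));print('ball',b,'in pump',R.T@(b[:2]-c[:2]))
E
```

```text
[[ 0.6557  0.0824  0.013 ]
 [ 0.6326 -0.1568  0.013 ]
 [ 0.5168  0.0947  0.013 ]
 [ 0.4933 -0.1435  0.013 ]]
s [0.6539 0.081  0.013 ]
s [ 0.6311 -0.158   0.013 ]
s [ 0.4899 -0.1445  0.013 ]
[ 0.5746 -0.0308  0.013 ] -0.09740594528396633 -0.09208765489307053
plunger [0.5824 0.0488]
pin [ 0.5741 -0.0358]
valve [ 0.5863 -0.1174]
cap top [0.5817 0.0482 0.145 ] scene [0.5834 0.0452 0.145 ] [0.5818 0.0476 0.142 ]
pin [ 0.573  -0.0357  0.0787]
ball [ 0.555  -0.1158  0.1215] in pump [-0.0113 -0.0865]
```

```bash
python3 -m creep '{"dp":[[0,0,0],[0,0,0],[0,0,0]],"twist":[1,1,1]}' 1; python3 -m creep '{"dp":[[0.019,-0.043,0],[0.019,-0.043,0],[0.019,-0.043,0],[0.019,-0.043,0],[0.019,-0.043,0]],"twist":[0,0,0,0,0]}'; python3 -m creep '{"dp":[[0.019,-0.043,0],[0.019,-0.043,0],[0.019,-0.043,0],[0.019,-0.043,0],[0.019,-0.043,0]],"twist":[0,0,0,0,0]}'
```

```text
time_s: 0.4
tool_pos: [0.2072, -0.6157, 0.2219]
tcp_rot: [-3.141, 0.001, -0.1]
contact_force: [-0.4, -0.4, -0.6]
gripper_width: 0.81
finger_force: 0.0
time_s: 0.9
tool_pos: [0.3227, -0.4089, 0.2222]
tcp_rot: [-3.141, 0.0, -0.094]
contact_force: [0.8, 0.1, 0.6]
gripper_width: 0.356
finger_force: 0.0
time_s: 1.4
tool_pos: [0.4373, -0.204, 0.2224]
tcp_rot: [3.141, 0.0, -0.094]
contact_force: [0.9, -0.1, 0.1]
gripper_width: 0.01
finger_force: 0.0
```

```bash
python3 -m creep '{"dp":[[0.02,-0.044,0],[0.02,-0.044,0],[0.02,-0.044,0],[0.02,-0.044,0],[0.02,-0.044,0]],"twist":[0,0,0,0,0]}'; python3 -m creep '{"dp":[[0.02,-0.044,0],[0,0,0.02],[0,0,0.02],[0,0,0.02],[0,0,0]],"twist":[0,0,0,0,0]}'; python3 - <<'E'
from h import *
import cv2
cv2.imwrite('pics/s1.png',cv2.resize(imaging.read_camera('scene')[140:300,180:340,::-1],None,fx=3.7,fy=3.7,interpolation=cv2.INTER_CUBIC))
E
```

```text
time_s: 1.9
tool_pos: [0.5576, 0.0054, 0.2224]
tcp_rot: [3.141, 0.0, -0.095]
contact_force: [-0.2, 0.4, -0.3]
gripper_width: 0.008
finger_force: 0.0
time_s: 2.4
tool_pos: [0.5788, 0.0454, 0.1591]
tcp_rot: [3.141, 0.007, -0.094]
contact_force: [-0.2, 0.5, -0.4]
gripper_width: 0.006
finger_force: 0.0
```

View pics/s1.png

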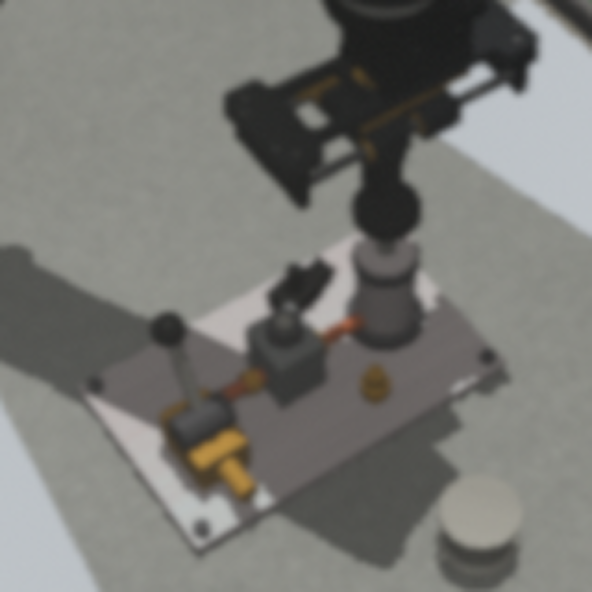

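The shut fingers sit over the cap and the gripper body is well above the pin and the ball. First stroke, gently.

```bash
python3 -m creep '{"dp":[[0.002,-0.002,0.01],[0,0,0.01],[0,0,0.008],[0,0,0.008],[0,0,0.008]],"twist":[0,0,0,0,0]}';python3 -m creep '{"dp":[[0,0,0],[0,0,0]],"twist":[0,0]}'
```

```text
time_s: 2.95
tool_pos: [0.5848, 0.048, 0.1204]
tcp_rot: [-3.141, -0.003, -0.094]
contact_force: [-1.9, -0.1, 12.3]
gripper_width: 0.001
finger_force: 5.7
time_s: 3.15
tool_pos: [0.5848, 0.048, 0.1205]
tcp_rot: [-3.141, -0.003, -0.094]
contact_force: [-1.3, -0.1, 8.8]
gripper_width: 0.005
finger_force: 4.8
```

```bash
python3 -m creep '{"dp":[[0,0,0.005],[0,0,0.003],[0,0,0]],"twist":[0,0,0]}';python3 -m creep '{"dp":[[0,0,-0.012],[0,0,-0.012],[0,0,-0.012],[0,0,0],[0,0,0]],"twist":[0,0,0,0,0]}'
```

```text
time_s: 3.45
tool_pos: [0.5849, 0.048, 0.1153]
tcp_rot: [3.141, -0.004, -0.094]
contact_force: [-8.5, -1.3, 22.5]
gripper_width: 0.007
finger_force: 12.0
time_s: 3.95
tool_pos: [0.5829, 0.0473, 0.1459]
tcp_rot: [3.141, 0.001, -0.094]
contact_force: [-0.2, 0.6, 0.2]
gripper_width: 0.004
finger_force: 0.0
```

```bash
python3 -m creep '{"dp":[[0,0,0.009],[0,0,0.009],[0,0,0.009],[0,0,0.009],[0,0,0]],"twist":[0,0,0,0,0]}';python3 -m creep '{"dp":[[0,0,-0.012],[0,0,-0.012],[0,0,-0.012],[0,0,0],[0,0,0]],"twist":[0,0,0,0,0]}'; python3 -m creep '{"dp":[[0,0,0.009],[0,0,0.009],[0,0,0.009],[0,0,0.009],[0,0,0]],"twist":[0,0,0,0,0]}';python3 -m creep '{"dp":[[0,0,-0.012],[0,0,-0.012],[0,0,-0.012],[0,0,0],[0,0,0]],"twist":[0,0,0,0,0]}'
```

```text
time_s: 4.45
tool_pos: [0.5833, 0.0473, 0.1152]
tcp_rot: [3.139, 0.0, -0.094]
contact_force: [-13.0, -3.8, 35.2]
gripper_width: 0.005
finger_force: 17.1
time_s: 4.95
tool_pos: [0.5829, 0.0474, 0.1454]
tcp_rot: [3.141, 0.001, -0.094]
contact_force: [0.5, 0.8, 4.0]
gripper_width: 0.007
finger_force: 2.2
time_s: 5.45
tool_pos: [0.5834, 0.0475, 0.1152]
tcp_rot: [3.139, 0.0, -0.094]
contact_force: [-13.0, -2.5, 34.9]
gripper_width: 0.006
finger_force: 17.2
time_s: 5.95
tool_pos: [0.5829, 0.0475, 0.1453]
tcp_rot: [3.141, 0.001, -0.094]
contact_force: [-0.8, -0.2, 4.0]
gripper_width: 0.005
finger_force: 2.2
```

```bash
python3 -m creep '{"dp":[[0,0,0.008],[0,0,0.009],[0,0,0.009],[0,0,0.008],[0,0,0]],"twist":[0,0,0,0,0]}';python3 -m creep '{"dp":[[0,0,-0.012],[0,0,-0.012],[0,0,-0.011],[0,0,0],[0,0,0]],"twist":[0,0,0,0,0]}'; python3 -m creep '{"dp":[[0,0,0.009],[0,0,0.009],[0,0,0.009],[0,0,0.008],[0,0,0]],"twist":[0,0,0,0,0]}';python3 -m creep '{"dp":[[0,0,-0.012],[0,0,-0.012],[0,0,-0.011],[0,0,0],[0,0,0]],"twist":[0,0,0,0,0]}'; python3 -m creep '{"dp":[[0,0,0.009],[0,0,0.009],[0,0,0.009],[0,0,0.008],[0,0,0]],"twist":[0,0,0,0,0]}';python3 -m creep '{"dp":[[0,0,-0.012],[0,0,-0.012],[0,0,-0.011],[0,0,0],[0,0,0]],"twist":[0,0,0,0,0]}'; python3 -m creep '{"dp":[[0,0,0.009],[0,0,0.009],[0,0,0.009],[0,0,0.008],[0,0,0]],"twist":[0,0,0,0,0]}';python3 -m creep '{"dp":[[0,0,-0.012],[0,0,-0.012],[0,0,-0.011],[0,0,0],[0,0,0]],"twist":[0,0,0,0,0]}'; python3 - <<'E'
from h import *
import cv2
cv2.imwrite('pics/s2.png',cv2.resize(imaging.read_camera('scene')[180:290,195:325,::-1],None,fx=5,fy=5,interpolation=cv2.INTER_CUBIC))
E
```

```text
time_s: 6.45
tool_pos: [0.5832, 0.0475, 0.1153]
tcp_rot: [3.14, 0.001, -0.094]
contact_force: [-8.6, -2.3, 23.7]
gripper_width: 0.004
finger_force: 12.1
time_s: 6.95
tool_pos: [0.5825, 0.0474, 0.146]
tcp_rot: [3.141, 0.002, -0.094]
contact_force: [0.5, -1.3, -0.2]
gripper_width: 0.004
finger_force: 0.0
time_s: 7.45
tool_pos: [0.5831, 0.0475, 0.1153]
tcp_rot: [3.14, 0.001, -0.094]
contact_force: [-9.2, -2.7, 25.3]
gripper_width: 0.002
finger_force: 12.5
time_s: 7.95
tool_pos: [0.5827, 0.0475, 0.1461]
tcp_rot: [3.141, 0.002, -0.094]
contact_force: [0.5, 0.9, -1.0]
gripper_width: 0.005
finger_force: 0.0
time_s: 8.45
tool_pos: [0.5832, 0.0475, 0.1153]
tcp_rot: [3.14, 0.0, -0.094]
contact_force: [-9.7, -2.4, 24.9]
gripper_width: 0.004
finger_force: 12.3
time_s: 8.95
tool_pos: [0.5827, 0.0475, 0.1461]
tcp_rot: [3.141, 0.002, -0.094]
contact_force: [1.1, 0.1, 0.2]
gripper_width: 0.002
finger_force: 0.0
time_s: 9.45
tool_pos: [0.5832, 0.0475, 0.1153]
tcp_rot: [3.14, 0.0, -0.094]
contact_force: [-9.8, -2.1, 24.8]
gripper_width: 0.007
finger_force: 12.3
time_s: 9.95
tool_pos: [0.5827, 0.0475, 0.1461]
tcp_rot: [3.141, 0.002, -0.094]
contact_force: [-0.5, -0.5, -0.7]
gripper_width: 0.006
finger_force: 0.0
```

View pics/s2.png

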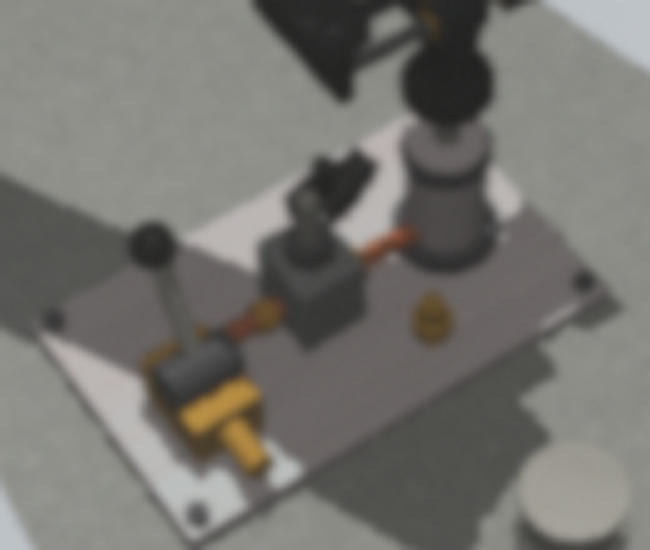

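The pin top has risen from about row 232 to row 197. Pumping on at the stop is harmless, so I'll add a few strokes and then check against the projected height.

```bash
python3 -m creep '{"dp":[[0,0,0.009],[0,0,0.009],[0,0,0.009],[0,0,0.008],[0,0,0]],"twist":[0,0,0,0,0]}';python3 -m creep '{"dp":[[0,0,-0.012],[0,0,-0.012],[0,0,-0.011],[0,0,0],[0,0,0]],"twist":[0,0,0,0,0]}'; python3 -m creep '{"dp":[[0,0,0.009],[0,0,0.009],[0,0,0.009],[0,0,0.008],[0,0,0]],"twist":[0,0,0,0,0]}';python3 -m creep '{"dp":[[0,0,-0.012],[0,0,-0.012],[0,0,-0.011],[0,0,0],[0,0,0]],"twist":[0,0,0,0,0]}'; python3 -m creep '{"dp":[[0,0,0.009],[0,0,0.009],[0,0,0.009],[0,0,0.008],[0,0,0]],"twist":[0,0,0,0,0]}';python3 -m creep '{"dp":[[0,0,-0.012],[0,0,-0.012],[0,0,-0.011],[0,0,-0.02],[0,0,-0.04]],"twist":[0,0,0,0,0]}'; python3 - <<'E'
from h import *
import cv2
im=imaging.read_camera('scene');p=imaging.camera_params('scene')
R=Ro.from_euler('xyz',p['rotation']).as_matrix()
for z in (.075,.079,.102,.1045,.107):
    q=p['mtx']@(R.T@(np.array([.5735,-.0358,z])-p['xyz']));q=q[:2]/q[2];print(z,(q[0]-245)*14,(q[1]-205)*14)
cv2.imwrite('pics/s3.png',cv2.resize(cv2.convertScaleAbs(im[205:245,245:285,::-1],alpha=1.8),None,fx=14,fy=14,interpolation=cv2.INTER_CUBIC))
E
```

```text
time_s: 10.5
tool_pos: [0.5831, 0.0475, 0.1153]
tcp_rot: [3.14, 0.001, -0.094]
contact_force: [-9.1, -2.5, 23.5]
gripper_width: 0.003
finger_force: 11.8
time_s: 11.0
tool_pos: [0.5829, 0.0475, 0.1463]
tcp_rot: [3.141, 0.001, -0.094]
contact_force: [-0.6, 0.2, -0.5]
gripper_width: 0.006
finger_force: 0.0
time_s: 11.5
tool_pos: [0.5834, 0.0475, 0.1153]
tcp_rot: [3.14, 0.0, -0.094]
contact_force: [-8.7, -1.9, 23.5]
gripper_width: 0.008
finger_force: 12.0
time_s: 12.0
tool_pos: [0.5827, 0.0474, 0.1461]
tcp_rot: [3.141, 0.002, -0.094]
contact_force: [-0.0, 0.4, 0.3]
gripper_width: 0.004
finger_force: 0.0
time_s: 12.5
tool_pos: [0.5833, 0.0475, 0.1153]
tcp_rot: [3.14, 0.0, -0.094]
contact_force: [-9.4, -2.7, 25.9]
gripper_width: 0.004
finger_force: 12.3
time_s: 13.0
tool_pos: [0.5807, 0.0469, 0.2037]
tcp_rot: [3.141, 0.008, -0.094]
contact_force: [0.9, -0.3, -0.4]
gripper_width: 0.008
finger_force: 0.0
0.075 166.74135346196306 308.09819197483125
0.079 165.98688260120753 294.8213535125428
0.102 161.56924625684042 217.08177842733704
0.1045 161.0807510689898 208.485460085507
0.107 160.59059396253872 199.8598960485022
```

View pics/s3.png

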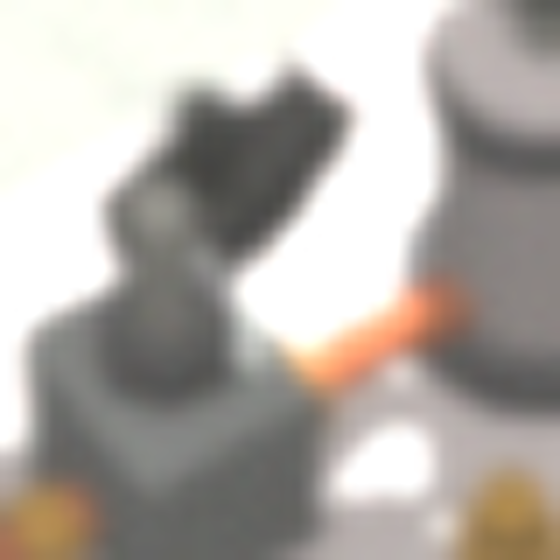

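The pin top is at about (160,200), which matches the predicted 107 mm, so it is fully out. Next is the lever: move to its robot side and descend.

```bash
python3 -m creep '{"dp":[[-0.0145,0.041,0],[-0.0145,0.041,0],[-0.0145,0.041,0],[-0.0145,0.041,0],[0,0,0]],"twist":[0,0,0,0,0]}';python3 -m creep '{"dp":[[0,0,0.028],[0,0,0.028],[0,0,0.028],[0,0,0.026],[0,0,0]],"twist":[0,0,0,0,0]}'
```

```text
time_s: 13.55
tool_pos: [0.507, -0.1178, 0.2058]
tcp_rot: [3.138, 0.003, -0.105]
contact_force: [0.3, -0.3, 0.0]
gripper_width: 0.004
finger_force: 0.0
time_s: 14.05
tool_pos: [0.5067, -0.1091, 0.0929]
tcp_rot: [-3.139, 0.009, -0.093]
contact_force: [-0.1, 0.3, -0.3]
gripper_width: 0.004
finger_force: 0.0
```

```bash
python3 -m creep '{"dp":[[0,0.001,-0.013],[0.015,0,0],[0.015,0,0],[0.015,0,0],[0.015,0,0]],"twist":[0,0,0,0,0]}'; python3 -m creep '{"dp":[[0.01,0,0],[0.01,0,0],[0.006,0,0],[0,0,0]],"twist":[0,0,0,0]}'
```

```text
time_s: 14.55
tool_pos: [0.5712, -0.117, 0.1138]
tcp_rot: [3.141, -0.002, -0.094]
contact_force: [-2.8, 0.9, 2.6]
gripper_width: 0.005
finger_force: 1.5
time_s: 14.95
tool_pos: [0.5965, -0.1193, 0.1107]
tcp_rot: [-3.141, -0.001, -0.094]
contact_force: [0.5, 0.5, -0.0]
gripper_width: 0.006
finger_force: 0.1
```

```bash
python3 -m creep '{"dp":[[0.004,0,0.003],[0,0,0]],"twist":[0,0]}';python3 -m creep '{"dp":[[0.003,0,0],[0,0,0]],"twist":[0,0]}';python3 -m creep '{"dp":[[0.003,0,0],[0,0,0]],"twist":[0,0]}'
```

```text
time_s: 15.15
tool_pos: [0.6, -0.1197, 0.1074]
tcp_rot: [3.142, -0.0, -0.094]
contact_force: [0.3, 0.9, -0.1]
gripper_width: 0.008
finger_force: 0.2
time_s: 15.35
tool_pos: [0.6005, -0.1198, 0.1073]
tcp_rot: [3.141, 0.005, -0.094]
contact_force: [-7.3, 0.5, 4.2]
gripper_width: 0.002
finger_force: 3.5
time_s: 15.55
tool_pos: [0.6008, -0.1198, 0.1072]
tcp_rot: [3.141, 0.011, -0.094]
contact_force: [-13.8, 2.8, 9.0]
gripper_width: 0.009
finger_force: 7.4
```

The lever is on its stop. I'll back off, rise and check.

```bash
python3 -m creep '{"dp":[[-0.015,0,0],[-0.02,0,0],[-0.02,0,0],[0,0,-0.04],[0,0,-0.04]],"twist":[0,0,0,0,0]}';python3 -m creep '{"dp":[[-0.04,0,-0.03],[0,0.045,0],[0,0.045,0],[0,0.045,0],[0,0,0]],"twist":[0,0,0,0,0]}'; python3 - <<'E'
from h import *
import cv2
cv2.imwrite('pics/s4.png',cv2.resize(cv2.convertScaleAbs(imaging.read_camera('scene')[180:290,195:325,::-1],alpha=1.3),None,fx=5,fy=5,interpolation=cv2.INTER_CUBIC))
E
```

```text
time_s: 16.05
tool_pos: [0.5495, -0.1153, 0.1874]
tcp_rot: [3.141, 0.002, -0.094]
contact_force: [1.9, -0.2, 0.9]
gripper_width: 0.003
finger_force: 0.0
time_s: 16.55
tool_pos: [0.4961, -0.2546, 0.2175]
tcp_rot: [3.137, -0.0, -0.106]
contact_force: [0.3, -0.1, -0.0]
gripper_width: 0.005
finger_force: 0.0
```

View pics/s4.png

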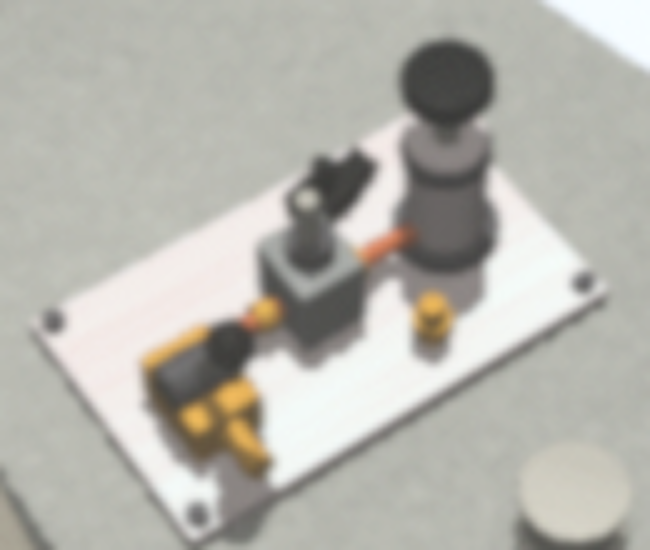

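The lever ball is now at (230,342) on the far side, the pin is out at (308,200) and the cap is up at (447,80). I'll compare the ball with its predicted shut position and hand in.

```bash
python3 - <<'E'
from h import *
from workcell import ticket
o,d=ray(*S(230,342));q=o+d*(.116-o[2])/d[2]-[.5746,-.0308,0]
x=.9955*q[0]-.0944*q[1];print('ball plate x (shut 0.056):',x)
if x>.049: print(ticket.hand_in())
E
```

```text
ball plate x (shut 0.056): 0.05372277116554597
the job is handed in; nothing more can be done
None
```

The job is handed in: by the camera check the indicator pin is fully out, the valve lever is over on its shut stop, and the plunger is fully up. The arm is clear and nothing else looks to have moved; the hand-in returned no verdict.

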